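# Report the flask that was left open

### The arm

A 7-joint arm with a two-finger parallel gripper is mounted at the origin on the work surface. World frame = base frame: x ahead of the robot, y to its left, z up, the work surface at z = 0. Lengths are in m, angles in rad, forces in N, time in s.
With the tool pointing down it reaches from about 0.425 to 0.925 m from the base axis. Payload 6.8 kg.
Tool frame: the origin (TCP) lies at the centre of the arm's flange, where the gripper is bolted on; the fingertips stand 173 mm ahead of it and the grasp point (between the pads) lies 155 mm ahead of it; y points along the fingers, x is the direction in which the jaws open and shut, and the axes are right-handed (so a half turn about y gives the same grasp; the last joint's range is limited). The gripper opens to 85 mm and grips with 20 to 120 N. Pads are 22 mm wide; open, the fingers measure 114 mm over their backs; the gripper's body (76 mm by 85 mm) begins 54 mm behind the grasp point. The pads swing forward as they close: fully open they stand 13 mm farther back than shut.
Start: joints at [1, 0.477, 0.022, 1.555, -0.011, 1.109, -0.083], TCP at [0.301, -0.604, 0.405] pointing down, gripper open.
Joint ranges: [-2.96, 2.96], [-0.34, 2.1], [-1.41, 1.46], [0.24, 2.44], [-1.37, 4.51], [0.17, 1.92], [-2.96, 2.96]. Speed limits (rad/s): [2.39, 2.39, 3.14, 3.14, 3.14, 3.14, 3.14].

### API

Orientations are given as a unit quaternion [x, y, z, w].
In Python, from station import env gives the robot as it stands.
- The arm moves only by the shell command python3 -m crank 'ROWS' [FORCE]. ROWS is JSON, a list of rows, each an object of numbers: "dx", "dy", "dz": the shift along the tool's x, y, z scaled (see below); "wx", "wy", "wz": the turn, a rotation vector about the tool's x, y, z scaled (see below); "fingers": the gripper command: -1 is shut, 1 is fully open, values between are in proportion. In form: [{"dx": .., "dy": .., "dz": .., "wx": .., "wy": .., "wz": .., "fingers": ..}, ...]. A call has 1 to 20 rows; each row is the pose to reach, as a shift and turn from the pose commanded when the call began, along the tool's axes at that moment; what a row does not reach only later rows make up. The controller multiplies each number of a shift by 20 cm and each number of a turn by 2 rad. A row lasts 1/10 s, in which the tool goes at most 50 mm and 8.59 degrees, less where a joint would pass 70% of its speed; a pose out of reach is approached as far as the arm can. A call with a number of a shift or a turn outside -1 to 1 is refused whole. A call with a gripper value outside its range is refused whole. The fingers move at their own pace and stop on an object; FORCE is the grip in N (left out, the last holds). Time passes only in rows, so rows that repeat a pose let the fingers close. It gives the time, the measured TCP pose, the force and the opening at its end, in the units of the state.
- env.get_obs(): the state, without advancing time (a new reading comes with each control period).
- env.get_image(name): name is "side" or "top" or "wrist"; returns the picture (384x512x3 uint8, blue, green, red); there is no depth.
- env.camera_model(name): a dict with "fx", "fy", "cx", "cy" (pixels), "position" and "orientation" of the camera in the world. Camera axes: x right, y down, z forward; pixel columns grow to the right and rows downward; lengths in m; the calibration is good to about 2 mm. A picture is of the moment at which its call begins: read the wrist's pose just before it. camera_model takes no time and is no camera call; for the wrist camera it gives the pose at the moment of the call.
- env.hand_in(): hands the job in, once; it reports no verdict.
The state is a dict: "t": time; "joints": joint angles; "qd": joint speeds; "joint_torque": joint torques, N m; "tool_pos": TCP position; "tool_rot": TCP orientation; "wrist_force": force on the tool from outside, world axes, zero at the start; "torque": the same for the moment, N m; "width": finger opening in m.
Only numpy, scipy, OpenCV 4.12 (cv2) and the standard library are available. Lean on these libraries where they do the work, as an engineer would, in place of code of your own. Each camera call takes 0.05 s, during which the arm holds its last target. There are 200 camera calls.

### The job

One of the three conical flasks on the bench has been left without its stopper. Show the bench camera which one: bring the fingertips straight above its open mouth, about two centimetres over the rim, and keep pointing there for at least three seconds, without bringing them down close over the stoppers of the other two. Then log it by pressing the larger of the two buttons on the grey box fully down, so that it stays down, and back away; leave the small button alone and do not touch any flask, the bottle or the beaker.

Things in the scene. Friction and masses are not known exactly. Their poses are not given: they have to be found in the camera images.
- open_flask: Conical flask of clear glass, the one without a stopper, its mouth open (inner width about 36 mm at the rim). Base 84 mm across, 140 mm high to the rim, neck 35 mm across, flared to 42 mm at the rim; small paper label on the cone. Loose, 100 to 230 g, stands upright on the bench. Origin: centre of its underside; z up.
- open_flask_top (a point): Centre of the open mouth of the unstoppered flask, level with its rim, 140 mm above the bench. z up.
- stoppered_flask_a: Conical flask of clear glass, closed by a dark rubber stopper 37 mm across that stands 25 mm above the rim (165 mm high in all). Base 84 mm across, 140 mm high to the rim, neck 35 mm across, flared to 42 mm at the rim; small paper label on the cone. Loose, 100 to 230 g, stands upright on the bench. Origin: centre of its underside; z up.
- stoppered_flask_b: Conical flask of clear glass, closed by a dark rubber stopper 37 mm across that stands 25 mm above the rim (165 mm high in all). Base 84 mm across, 140 mm high to the rim, neck 35 mm across, flared to 42 mm at the rim; small paper label on the cone. Loose, 100 to 230 g, stands upright on the bench. Origin: centre of its underside; z up.
- stoppered_flask_a_top (a point): Centre of the top of the first rubber stopper, 165 mm above the bench.
- stoppered_flask_b_top (a point): Centre of the top of the second rubber stopper, 165 mm above the bench.
- log_box: Grey box fixed to the bench, 110 mm (its x) by 150 mm (its y) by 45 mm high, with two round black push buttons on its top, their axes upright: the large one 32 mm from the centre towards its +y, the small one 42 mm towards its -y. Origin: centre of its underside; z up.
- large_button_top (a point): Centre of the top face of the large button (cap 40 mm across), 63 mm above the bench when it is up; moves down with it.
- small_button_top (a point): Centre of the top face of the small button (cap 20 mm across), 63 mm above the bench when it is up. Not to be pressed.
- large_button (a joint): Travel of the large button in m: 0 up, 0.006 fully down against a hard stop. It resists with about 4 N all the way, has no return spring and stays where it is left.
- small_button (a joint): Travel of the small button in m: 0 up, 0.006 fully down; the same kind. Not to be pressed.
- wash_bottle: White plastic bottle with a cap, 60 mm across, 150 mm high, loose. Origin: centre of its underside; z up. To be left alone.
- beaker: Empty clear glass beaker, 80 mm across at the rim, 100 mm high, loose. Origin: centre of its underside; z up. To be left alone.
Mind the look-alikes: they are no part of the job. Leave any purple or red look-alike of the log_box alone.

How it is judged:
By the outcome, as a careful person would: the job done as asked, in the order asked, and still so for the second after the job is handed in, with the robot touching nothing.
It also fails if it takes over 45 s, if anything falls off the work surface, if the arm or the gripper's body presses on something with over 40 N, if the wrist force passes 120 N, or if a joint passes its speed limit or range.

## Working session

There is one attempt and no reset: what is moved stays moved. The work goes in short steps, Python scripts to look and compute and a shell command to move; the robot and the scene stay as the last step left them, time stands still between calls to the robot, and variables do not carry over. Pictures are saved under pics/ and viewed, about 8 in all and at most 12, crops included, and the job is handed in when it is done.

```bash
mkdir -p pics; ls
python3 - <<'E'
from station import env
import cv2
for n in ("top","side"):
    cv2.imwrite(f"pics/{n}0.png",env.get_image(n)); print(n,env.camera_model(n))
o=env.get_obs();print(o["t"],o["tool_pos"],o["tool_rot"],o["width"],o["wrist_force"])
E
```

```text
pics
top {'fx': 409.3455995039749, 'fy': 409.3455995039749, 'cx': 252.51099754339396, 'cy': 187.33533978386953, 'position': array([0.44242611, 0.02769563, 1.02568339]), 'orientation': array([-0.69599527,  0.71284977, -0.06400442,  0.05778606])}
side {'fx': 406.87393684942543, 'fy': 406.87393684942543, 'cx': 256.04563909740614, 'cy': 188.2108350823205, 'position': array([ 0.53156064, -0.62531705,  0.82259888]), 'orientation': array([ 0.93234999, -0.06410834,  0.0172617 , -0.35540913])}
0.1 [ 0.30123356 -0.60377838  0.40379026] [-0.60107047  0.37254523 -0.37147439  0.60160712] 0.08546551975928378 [-0.07059021  0.34877603  0.16043102]
```

View pics/top0.png

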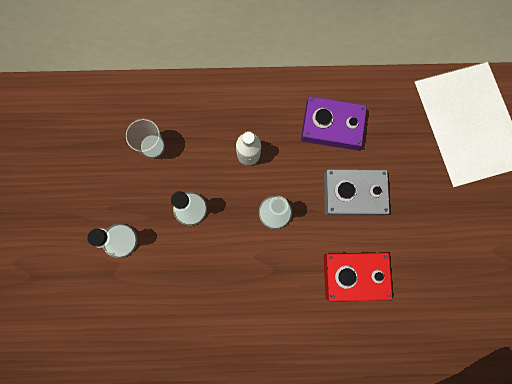

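View pics/side0.png

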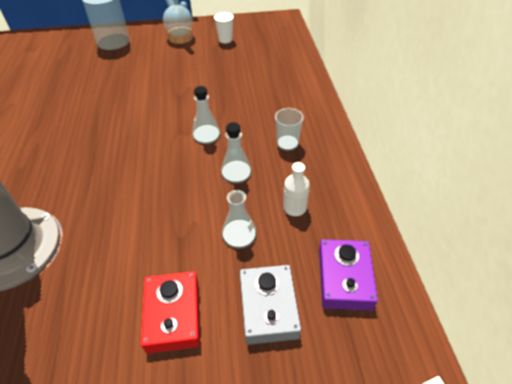

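Run:
```python
from station import env
from scipy.spatial.transform import Rotation as R
o=env.get_obs()
print(R.from_quat(o["tool_rot"]).as_matrix().round(3))
print(env.camera_model("wrist"), o["joints"])
```

```text
[[ 0.446 -0.001  0.895]
 [-0.895  0.001  0.446]
 [-0.002 -1.    -0.   ]]
{'fx': 317.4241807663965, 'fy': 317.4241807663965, 'cx': 253.09563350811152, 'cy': 192.15441567081803, 'position': array([ 0.36035316, -0.57519734,  0.37368368]), 'orientation': array([ 0.84310926, -0.52172627, -0.06919752,  0.11036388])} [ 0.99990237  0.47775782  0.02237658  1.55636682 -0.01148764  1.10929055
 -0.08311257]
```

The top view shows three flasks: the stoppered ones have dark tops at (180,200) and (98,237), and the unstoppered one has its rim near (278,206). In the side view that rim is at (237,197).

- **Flask candidates:** (275,211), (187,207) and (120,240). I choose (275,211), which has no dark top.
- **Box candidates:** grey (357,191), purple (335,123) and red (360,277). I choose grey, with its large button at (346,190) and its small one at (377,190).

Next is a close crop to check both choices, plus the measurements.

```bash
cat > h.py <<'E'
import numpy as np, cv2
from scipy.spatial.transform import Rotation as R
def ray(m,u,v):
    d=R.from_quat(m["orientation"]).apply([(u-m["cx"])/m["fx"],(v-m["cy"])/m["fy"],1]); return m["position"],d
def plane(m,u,v,z):
    p,d=ray(m,u,v); return p+d*(z-p[2])/d[2]
def tri(a,b):
    A=np.zeros((3,3));c=np.zeros(3)
    for p,d in (a,b):
        d=d/np.linalg.norm(d);P=np.eye(3)-np.outer(d,d);A+=P;c+=P@p
    return np.linalg.solve(A,c)
def proj(m,X):
    q=R.from_quat(m["orientation"]).inv().apply(np.array(X)-m["position"]); return m["cx"]+m["fx"]*q[0]/q[2],m["cy"]+m["fy"]*q[1]/q[2]
E
python3 - <<'E'
from h import *
from station import env
t=cv2.imread("pics/top0.png");s=cv2.imread("pics/side0.png")
a=cv2.resize(t[165:240,250:400],None,fx=5,fy=5,interpolation=cv2.INTER_CUBIC)[:, :750]
b=cv2.resize(s[185:335,205:305],None,fx=2,fy=2)
c=cv2.resize(s[185:255,205:275],None,fx=3,fy=3)
o=np.zeros((375+210,750,3),np.uint8);o[:375]=a;o[375:,:210]=c;o[375:,220:420]=b[:210]
cv2.imwrite("pics/crop.png",o)
# blobs: dark ones
for n,im in (("top",t),("side",s)):
    m=env.camera_model(n)
    k=(im.max(2)<45).astype(np.uint8)
    N,_,st,ce=cv2.connectedComponentsWithStats(k)
    for i in range(1,N):
        if 40<st[i,4]<600:
            print(n,ce[i].round(1),st[i],plane(m,*ce[i],.063).round(3),plane(m,*ce[i],.165).round(3))
E
```

```text
top [323.3 116.3] [316 109  16  16 192] [ 0.784 -0.162  0.063] [ 0.747 -0.142  0.165]
top [352.8 121. ] [349 118   8   7  47] [ 0.77  -0.234  0.063] [ 0.735 -0.206  0.165]
top [388.9 194.1] [388 173   3  42  51] [ 0.586 -0.308  0.063] [ 0.571 -0.272  0.165]
top [346.1 189.8] [338 182  17  16 209] [ 0.599 -0.206  0.063] [ 0.582 -0.181  0.165]
top [376.9 190. ] [373 187   9   7  50] [ 0.597 -0.28   0.063] [ 0.58  -0.247  0.165]
top [179.6 199.6] [171 192  18  16 227] [0.585 0.191 0.063] [0.569 0.173 0.165]
top [ 96.9 237. ] [ 88 229  19  17 261] [0.501 0.383 0.063] [0.495 0.345 0.165]
top [391.2 276.4] [390 256   4  40  42] [ 0.394 -0.297  0.063] [ 0.399 -0.263  0.165]
top [346.9 276.6] [339 269  17  17 228] [ 0.396 -0.195  0.063] [ 0.401 -0.171  0.165]
top [378.6 275.9] [375 272   9   8  54] [ 0.396 -0.268  0.063] [ 0.401 -0.237  0.165]
side [200.8  94.5] [196  91  10   8  63] [0.49  0.464 0.063] [0.496 0.318 0.165]
side [233.1 132.5] [227 128  12   9  70] [0.574 0.267 0.063] [0.568 0.147 0.165]
side [ 16.7 246. ] [  0 232  30  27  83] [ 0.057 -0.048  0.063] [ 0.121 -0.126  0.165]
```

View pics/crop.png

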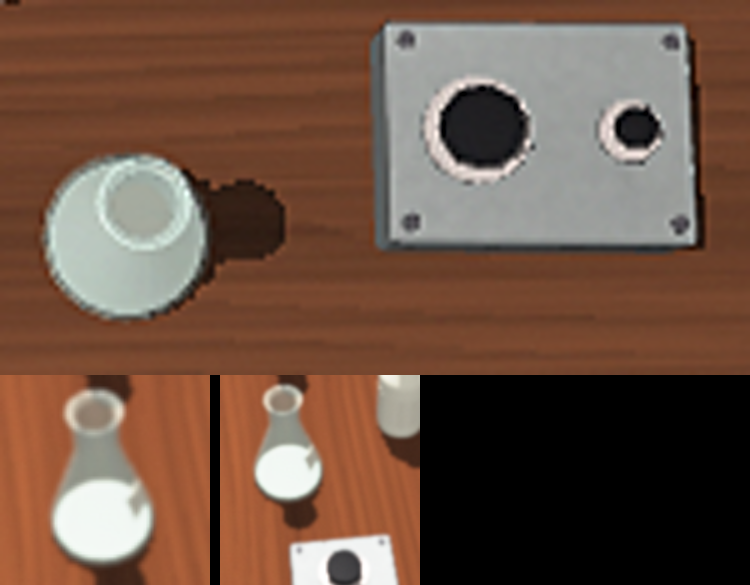

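The crop shows an empty mouth with no stopper, its rim centre at top (278.6,205.3) and side (236.4,196.8). The box is grey, with the large button at (346.1,189.8) and the small one at (376.9,190).

Run:
```python
from h import *
from station import env
t=env.camera_model("top");s=env.camera_model("side")
print("rim",plane(t,278.6,205.3,.14),plane(s,236.4,196.8,.14),tri(ray(t,278.6,205.3),ray(s,236.4,196.8)))
# flask base from top
print("base",plane(t,275.2-.3,211.9-.3,.0))
im=cv2.imread("pics/side0.png")
k=(im.max(2)<75).astype(np.uint8); k[:, :220]=0
N,_,st,ce=cv2.connectedComponentsWithStats(k)
for i in range(1,N):
    if 40<st[i,4]<400: print(ce[i].round(1),st[i],plane(s,*ce[i],.06).round(3))
print("small/large axis", plane(t,346.1,189.8,.063),plane(t,376.9,190,.063))
print("bottle cap",plane(t,249,138,.15))
o=env.get_obs();M=R.from_quat(o["tool_rot"]).as_matrix();tip=o["tool_pos"]+M[:,1]*.173
print("tip",tip)
```

```text
rim [ 0.55551547 -0.03792705  0.14      ] [ 0.55637499 -0.04049251  0.14      ] [ 0.5561805  -0.03811165  0.13715138]
base [ 0.55763788 -0.03841372  0.        ]
[227.2  45.1] [220  42  15   6  57] [0.599 0.76  0.06 ]
[233.  129.8] [227 123  13  15 155] [0.575 0.282 0.06 ]
[292.4 154.1] [279 146  25  15 236] [0.725 0.158 0.06 ]
[241.4 186.3] [234 181  14  12  85] [0.575 0.061 0.06 ]
[300.4 220.9] [287 212  23  18 230] [ 0.7   -0.067  0.06 ]
[244.4 253.3] [236 244  17  17 171] [ 0.56  -0.137  0.06 ]
[347.  252.9] [340 246  15  15 190] [ 0.783 -0.168  0.06 ]
[267.1 281.5] [260 274  15  16 194] [ 0.6   -0.212  0.06 ]
[350.3 282.8] [347 279   7   8  45] [ 0.77  -0.239  0.06 ]
[349.2 312.4] [325 308  51   9 339] [ 0.749 -0.301  0.06 ]
[271.3 315.2] [268 311   7   9  50] [ 0.597 -0.286  0.06 ]
[273.7 345.7] [249 340  52  13 397] [ 0.592 -0.345  0.06 ]
small/large axis [ 0.59880832 -0.20620444  0.063     ] [ 0.5966012  -0.27986624  0.063     ]
bottle cap [0.70607691 0.02314725 0.15      ]
tip [ 0.30107983 -0.60352889  0.2307905 ]
```

Both views agree to about 2 mm: rim (0.556,-0.039), triangulated height 0.137 against 0.140. The button is at (0.599,-0.207), and the 74 mm between buttons matches the description. The tool's y axis points down. I'll travel with the fingers shut and the tips at z 0.23, above everything.

```bash
python3 -m crank '[{"dx":-0.08,"dz":0.1,"fingers":-1},{"dx":-0.2,"dz":0.25,"fingers":-1},{"dx":-0.32,"dz":0.4,"fingers":-1},{"dx":-0.45,"dz":0.55,"fingers":-1},{"dx":-0.57,"dz":0.7,"fingers":-1},{"dx":-0.65,"dz":0.8,"fingers":-1},{"dx":-0.65,"dz":0.8,"fingers":-1},{"dx":-0.65,"dz":0.8,"fingers":-1}]' && python3 -m crank '[{"dx":-0.08,"dz":0.1,"fingers":-1},{"dx":-0.2,"dz":0.25,"fingers":-1},{"dx":-0.32,"dz":0.4,"fingers":-1},{"dx":-0.45,"dz":0.55,"fingers":-1},{"dx":-0.57,"dz":0.7,"fingers":-1},{"dx":-0.65,"dz":0.8,"fingers":-1},{"dx":-0.65,"dz":0.8,"fingers":-1},{"dx":-0.65,"dz":0.8,"fingers":-1}]'
```

```text
$[0]: bad value
```

```bash
python3 -m crank '[{"dx":-0.08,"dy":0,"dz":0.1,"wx":0,"wy":0,"wz":0,"fingers":-1},{"dx":-0.2,"dy":0,"dz":0.25,"wx":0,"wy":0,"wz":0,"fingers":-1},{"dx":-0.32,"dy":0,"dz":0.4,"wx":0,"wy":0,"wz":0,"fingers":-1},{"dx":-0.45,"dy":0,"dz":0.55,"wx":0,"wy":0,"wz":0,"fingers":-1},{"dx":-0.57,"dy":0,"dz":0.7,"wx":0,"wy":0,"wz":0,"fingers":-1},{"dx":-0.65,"dy":0,"dz":0.8,"wx":0,"wy":0,"wz":0,"fingers":-1},{"dx":-0.65,"dy":0,"dz":0.8,"wx":0,"wy":0,"wz":0,"fingers":-1},{"dx":-0.65,"dy":0,"dz":0.8,"wx":0,"wy":0,"wz":0,"fingers":-1}]'
```

```text
t: 0.9
tool_pos: [0.3866, -0.416, 0.4046]
tool_rot: [0.602, -0.372, 0.372, -0.601]
wrist_force: [-0.2, -0.6, -0.7]
width: -0.0002
```

```bash
python3 -m crank '[{"dx":-0.08,"dy":0,"dz":0.1,"wx":0,"wy":0,"wz":0,"fingers":-1},{"dx":-0.2,"dy":0,"dz":0.25,"wx":0,"wy":0,"wz":0,"fingers":-1},{"dx":-0.32,"dy":0,"dz":0.4,"wx":0,"wy":0,"wz":0,"fingers":-1},{"dx":-0.45,"dy":0,"dz":0.55,"wx":0,"wy":0,"wz":0,"fingers":-1},{"dx":-0.57,"dy":0,"dz":0.7,"wx":0,"wy":0,"wz":0,"fingers":-1},{"dx":-0.65,"dy":0,"dz":0.8,"wx":0,"wy":0,"wz":0,"fingers":-1},{"dx":-0.65,"dy":0,"dz":0.8,"wx":0,"wy":0,"wz":0,"fingers":-1},{"dx":-0.65,"dy":0,"dz":0.8,"wx":0,"wy":0,"wz":0,"fingers":-1}]'; python3 -m crank '[{"dx":-0.08,"dy":0,"dz":0.1,"wx":0,"wy":0,"wz":0,"fingers":-1},{"dx":-0.2,"dy":0,"dz":0.25,"wx":0,"wy":0,"wz":0,"fingers":-1},{"dx":-0.32,"dy":0,"dz":0.4,"wx":0,"wy":0,"wz":0,"fingers":-1},{"dx":-0.45,"dy":0,"dz":0.55,"wx":0,"wy":0,"wz":0,"fingers":-1},{"dx":-0.57,"dy":0,"dz":0.7,"wx":0,"wy":0,"wz":0,"fingers":-1},{"dx":-0.65,"dy":0,"dz":0.8,"wx":0,"wy":0,"wz":0,"fingers":-1},{"dx":-0.65,"dy":0,"dz":0.8,"wx":0,"wy":0,"wz":0,"fingers":-1},{"dx":-0.65,"dy":0,"dz":0.8,"wx":0,"wy":0,"wz":0,"fingers":-1}]'
python3 - <<'E'
from h import *
from station import env
o=env.get_obs();M=R.from_quat(o["tool_rot"]).as_matrix();tip=o["tool_pos"]+M[:,1]*.173
print(tip,M.round(3)); w=M.T@(np.array([.556,-.039,.175])-tip); print("to z .175, scaled",w/.2,o["joints"])
im=env.get_image("wrist");cv2.imwrite("pics/w1.png",im);print(proj(env.camera_model("wrist"),[.556,-.039,.14]))
E
```

```text
t: 1.7
tool_pos: [0.4714, -0.2296, 0.4045]
tool_rot: [0.601, -0.372, 0.372, -0.601]
wrist_force: [-1.0, -0.4, -0.2]
width: -0.0002
t: 2.5
tool_pos: [0.5568, -0.0427, 0.4043]
tool_rot: [0.601, -0.373, 0.373, -0.6]
wrist_force: [-0.6, 0.2, 0.5]
width: 0.0001
[ 0.55669482 -0.04288748  0.23131614] [[ 0.445 -0.001  0.896]
 [-0.896 -0.001  0.445]
 [ 0.001 -1.    -0.001]]
to z .175, scaled [-0.01911505  0.28156347  0.00584773] [ 0.18157076  0.30177647 -0.26503955  1.82344724  0.09210728  1.0290234
 -1.22980286]
(np.float64(246.26874180529356), np.float64(193.77483163996706))
```

View pics/w1.png

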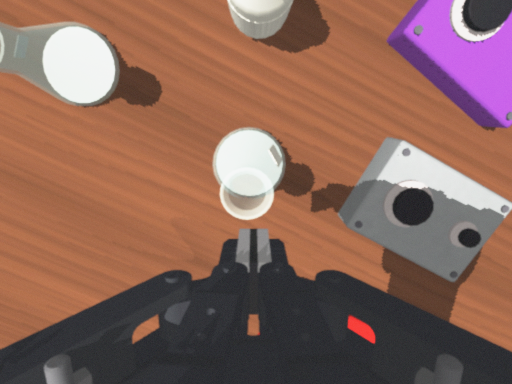

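The wrist view shows the rim centred at (247,195), against a predicted (246.3,193.8), so the position is confirmed to about 1 mm. I'll descend to 20 mm above the rim and hold.

```bash
python3 -m crank '[{"dx":-0.02,"dy":0.05,"dz":0,"wx":0,"wy":0,"wz":0,"fingers":-1},{"dx":-0.02,"dy":0.12,"dz":0.005,"wx":0,"wy":0,"wz":0,"fingers":-1},{"dx":-0.02,"dy":0.2,"dz":0.005,"wx":0,"wy":0,"wz":0,"fingers":-1},{"dx":-0.02,"dy":0.27,"dz":0.005,"wx":0,"wy":0,"wz":0,"fingers":-1},{"dx":-0.02,"dy":0.32,"dz":0.005,"wx":0,"wy":0,"wz":0,"fingers":-1},{"dx":-0.02,"dy":0.34,"dz":0.005,"wx":0,"wy":0,"wz":0,"fingers":-1},{"dx":-0.02,"dy":0.355,"dz":0.005,"wx":0,"wy":0,"wz":0,"fingers":-1},{"dx":-0.02,"dy":0.355,"dz":0.005,"wx":0,"wy":0,"wz":0,"fingers":-1},{"dx":-0.02,"dy":0.355,"dz":0.005,"wx":0,"wy":0,"wz":0,"fingers":-1}]'
python3 - <<'E'
from h import *
from station import env
o=env.get_obs();M=R.from_quat(o["tool_rot"]).as_matrix();tip=o["tool_pos"]+M[:,1]*.173
print(o["t"],tip)
a=env.get_image("side");b=env.get_image("top")
v=np.hstack([cv2.resize(a[120:260,160:300],(400,400)),cv2.resize(b[140:280,200:340],(400,400))])
cv2.imwrite("pics/p1.png",v)
E
```

```text
t: 3.45
tool_pos: [0.5561, -0.0367, 0.3342]
tool_rot: [-0.601, 0.372, -0.372, 0.602]
wrist_force: [0.8, -0.2, 0.1]
width: 0.0002
3.45 [ 0.55628337 -0.03668392  0.1612017 ]
```

View pics/p1.png

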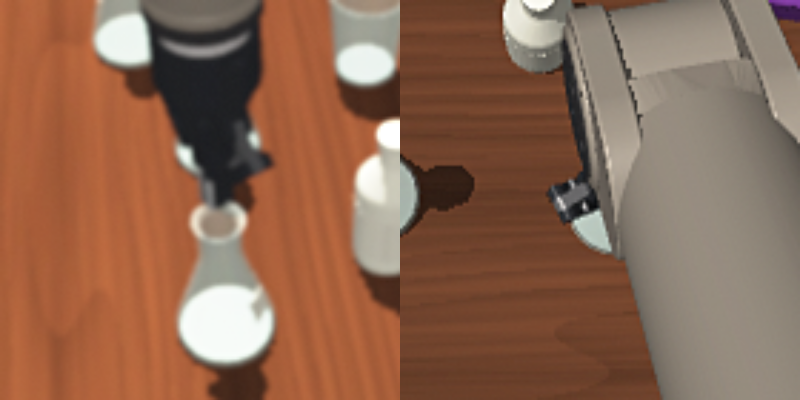

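The side view shows the fingertips just above the open rim, over the right flask. I'll hold for 4 s.

```bash
python3 -m crank '[{"dx":0,"dy":0,"dz":0,"wx":0,"wy":0,"wz":0,"fingers":-1},{"dx":0,"dy":0,"dz":0,"wx":0,"wy":0,"wz":0,"fingers":-1},{"dx":0,"dy":0,"dz":0,"wx":0,"wy":0,"wz":0,"fingers":-1},{"dx":0,"dy":0,"dz":0,"wx":0,"wy":0,"wz":0,"fingers":-1},{"dx":0,"dy":0,"dz":0,"wx":0,"wy":0,"wz":0,"fingers":-1},{"dx":0,"dy":0,"dz":0,"wx":0,"wy":0,"wz":0,"fingers":-1},{"dx":0,"dy":0,"dz":0,"wx":0,"wy":0,"wz":0,"fingers":-1},{"dx":0,"dy":0,"dz":0,"wx":0,"wy":0,"wz":0,"fingers":-1},{"dx":0,"dy":0,"dz":0,"wx":0,"wy":0,"wz":0,"fingers":-1},{"dx":0,"dy":0,"dz":0,"wx":0,"wy":0,"wz":0,"fingers":-1},{"dx":0,"dy":0,"dz":0,"wx":0,"wy":0,"wz":0,"fingers":-1},{"dx":0,"dy":0,"dz":0,"wx":0,"wy":0,"wz":0,"fingers":-1},{"dx":0,"dy":0,"dz":0,"wx":0,"wy":0,"wz":0,"fingers":-1},{"dx":0,"dy":0,"dz":0,"wx":0,"wy":0,"wz":0,"fingers":-1},{"dx":0,"dy":0,"dz":0,"wx":0,"wy":0,"wz":0,"fingers":-1},{"dx":0,"dy":0,"dz":0,"wx":0,"wy":0,"wz":0,"fingers":-1},{"dx":0,"dy":0,"dz":0,"wx":0,"wy":0,"wz":0,"fingers":-1},{"dx":0,"dy":0,"dz":0,"wx":0,"wy":0,"wz":0,"fingers":-1},{"dx":0,"dy":0,"dz":0,"wx":0,"wy":0,"wz":0,"fingers":-1},{"dx":0,"dy":0,"dz":0,"wx":0,"wy":0,"wz":0,"fingers":-1}]'
python3 -m crank '[{"dx":0,"dy":0,"dz":0,"wx":0,"wy":0,"wz":0,"fingers":-1},{"dx":0,"dy":0,"dz":0,"wx":0,"wy":0,"wz":0,"fingers":-1},{"dx":0,"dy":0,"dz":0,"wx":0,"wy":0,"wz":0,"fingers":-1},{"dx":0,"dy":0,"dz":0,"wx":0,"wy":0,"wz":0,"fingers":-1},{"dx":0,"dy":0,"dz":0,"wx":0,"wy":0,"wz":0,"fingers":-1},{"dx":0,"dy":0,"dz":0,"wx":0,"wy":0,"wz":0,"fingers":-1},{"dx":0,"dy":0,"dz":0,"wx":0,"wy":0,"wz":0,"fingers":-1},{"dx":0,"dy":0,"dz":0,"wx":0,"wy":0,"wz":0,"fingers":-1},{"dx":0,"dy":0,"dz":0,"wx":0,"wy":0,"wz":0,"fingers":-1},{"dx":0,"dy":0,"dz":0,"wx":0,"wy":0,"wz":0,"fingers":-1},{"dx":0,"dy":0,"dz":0,"wx":0,"wy":0,"wz":0,"fingers":-1},{"dx":0,"dy":0,"dz":0,"wx":0,"wy":0,"wz":0,"fingers":-1},{"dx":0,"dy":0,"dz":0,"wx":0,"wy":0,"wz":0,"fingers":-1},{"dx":0,"dy":0,"dz":0,"wx":0,"wy":0,"wz":0,"fingers":-1},{"dx":0,"dy":0,"dz":0,"wx":0,"wy":0,"wz":0,"fingers":-1},{"dx":0,"dy":0,"dz":0,"wx":0,"wy":0,"wz":0,"fingers":-1},{"dx":0,"dy":0,"dz":0,"wx":0,"wy":0,"wz":0,"fingers":-1},{"dx":0,"dy":0,"dz":0,"wx":0,"wy":0,"wz":0,"fingers":-1},{"dx":0,"dy":0,"dz":0,"wx":0,"wy":0,"wz":0,"fingers":-1},{"dx":0,"dy":0,"dz":0,"wx":0,"wy":0,"wz":0,"fingers":-1}]'
```

```text
t: 5.55
tool_pos: [0.5559, -0.0367, 0.3337]
tool_rot: [-0.601, 0.372, -0.372, 0.601]
wrist_force: [0.5, -1.2, -0.0]
width: -0.0
t: 7.55
tool_pos: [0.5559, -0.0367, 0.3337]
tool_rot: [-0.601, 0.372, -0.372, 0.601]
wrist_force: [0.8, -0.4, 0.2]
width: 0.0002
```

Run:
```python
from h import *
from station import env
o=env.get_obs();M=R.from_quat(o["tool_rot"]).as_matrix();tip=o["tool_pos"]+M[:,1]*.173
print(o["t"],tip,(M.T@(np.array([.599,-.208,.10])-tip))/.2)
```

```text
7.55 [ 0.55589277 -0.03669201  0.16070868] [ 0.86265549  0.30354908 -0.18957475]
```

```bash
python3 -m crank '[{"dx":0,"dy":-0.1,"dz":0,"wx":0,"wy":0,"wz":0,"fingers":-1},{"dx":0,"dy":-0.2,"dz":0,"wx":0,"wy":0,"wz":0,"fingers":-1},{"dx":0,"dy":-0.28,"dz":0,"wx":0,"wy":0,"wz":0,"fingers":-1},{"dx":0.1,"dy":-0.3,"dz":-0.02,"wx":0,"wy":0,"wz":0,"fingers":-1},{"dx":0.25,"dy":-0.3,"dz":-0.05,"wx":0,"wy":0,"wz":0,"fingers":-1},{"dx":0.4,"dy":-0.3,"dz":-0.09,"wx":0,"wy":0,"wz":0,"fingers":-1},{"dx":0.55,"dy":-0.3,"dz":-0.12,"wx":0,"wy":0,"wz":0,"fingers":-1},{"dx":0.7,"dy":-0.3,"dz":-0.15,"wx":0,"wy":0,"wz":0,"fingers":-1},{"dx":0.82,"dy":-0.25,"dz":-0.18,"wx":0,"wy":0,"wz":0,"fingers":-1},{"dx":0.86,"dy":-0.15,"dz":-0.19,"wx":0,"wy":0,"wz":0,"fingers":-1},{"dx":0.86,"dy":0,"dz":-0.19,"wx":0,"wy":0,"wz":0,"fingers":-1},{"dx":0.86,"dy":0.12,"dz":-0.19,"wx":0,"wy":0,"wz":0,"fingers":-1},{"dx":0.86,"dy":0.22,"dz":-0.19,"wx":0,"wy":0,"wz":0,"fingers":-1},{"dx":0.86,"dy":0.28,"dz":-0.19,"wx":0,"wy":0,"wz":0,"fingers":-1},{"dx":0.86,"dy":0.3,"dz":-0.19,"wx":0,"wy":0,"wz":0,"fingers":-1},{"dx":0.86,"dy":0.3,"dz":-0.19,"wx":0,"wy":0,"wz":0,"fingers":-1}]'
python3 - <<'E'
from h import *
from station import env
o=env.get_obs();M=R.from_quat(o["tool_rot"]).as_matrix();tip=o["tool_pos"]+M[:,1]*.173
print(o["t"],tip)
m=env.camera_model("wrist")
cv2.imwrite("pics/w2.png",env.get_image("wrist"));print(proj(m,[.599,-.208,.063]),proj(m,tip))
E
```

```text
t: 9.15
tool_pos: [0.5988, -0.2076, 0.2737]
tool_rot: [0.601, -0.372, 0.372, -0.601]
wrist_force: [-0.2, -1.2, -0.2]
width: 0.0004
9.15 [ 0.59871267 -0.20755444  0.10068222]
(np.float64(252.5439772791798), np.float64(219.9525187881916)) (np.float64(251.33217732358014), np.float64(246.53235992637428))
```

View pics/w2.png

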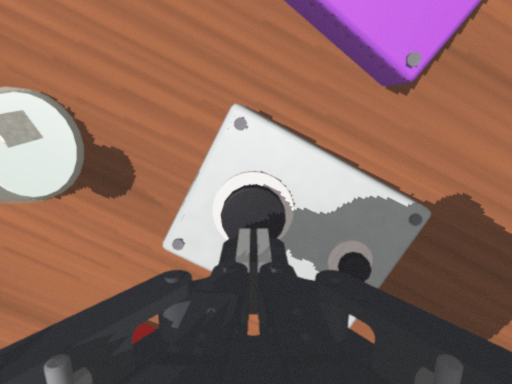

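The wrist view shows the large button's centre at about (253,217), against a predicted (252.5,220), and the fingers are aligned over it. I'll press in steps.

```bash
python3 -m crank '[{"dx":0,"dy":0.06,"dz":0,"wx":0,"wy":0,"wz":0,"fingers":-1},{"dx":0,"dy":0.11,"dz":0,"wx":0,"wy":0,"wz":0,"fingers":-1},{"dx":0,"dy":0.15,"dz":0,"wx":0,"wy":0,"wz":0,"fingers":-1},{"dx":0,"dy":0.17,"dz":0,"wx":0,"wy":0,"wz":0,"fingers":-1},{"dx":0,"dy":0.18,"dz":0,"wx":0,"wy":0,"wz":0,"fingers":-1},{"dx":0,"dy":0.19,"dz":0,"wx":0,"wy":0,"wz":0,"fingers":-1},{"dx":0,"dy":0.2,"dz":0,"wx":0,"wy":0,"wz":0,"fingers":-1},{"dx":0,"dy":0.2,"dz":0,"wx":0,"wy":0,"wz":0,"fingers":-1}]'; python3 -m crank '[{"dx":0,"dy":0.005,"dz":0,"wx":0,"wy":0,"wz":0,"fingers":-1},{"dx":0,"dy":0.01,"dz":0,"wx":0,"wy":0,"wz":0,"fingers":-1},{"dx":0,"dy":0.015,"dz":0,"wx":0,"wy":0,"wz":0,"fingers":-1},{"dx":0,"dy":0.015,"dz":0,"wx":0,"wy":0,"wz":0,"fingers":-1}]'
```

```text
t: 10.0
tool_pos: [0.5987, -0.2076, 0.2338]
tool_rot: [-0.601, 0.372, -0.372, 0.601]
wrist_force: [0.3, 0.2, -0.1]
width: 0.0001
t: 10.4
tool_pos: [0.5988, -0.2076, 0.2308]
tool_rot: [-0.601, 0.372, -0.372, 0.601]
wrist_force: [-0.5, -0.4, 3.1]
width: 0.0001
```

```bash
python3 -m crank '[{"dx":0,"dy":0.005,"dz":0,"wx":0,"wy":0,"wz":0,"fingers":-1},{"dx":0,"dy":0.01,"dz":0,"wx":0,"wy":0,"wz":0,"fingers":-1},{"dx":0,"dy":0.01,"dz":0,"wx":0,"wy":0,"wz":0,"fingers":-1}]'
```

```text
t: 10.7
tool_pos: [0.5989, -0.2076, 0.2304]
tool_rot: [0.601, -0.372, 0.372, -0.601]
wrist_force: [-5.2, 2.5, 15.7]
width: -0.0002
```

```bash
python3 -m crank '[{"dx":0,"dy":0.005,"dz":0,"wx":0,"wy":0,"wz":0,"fingers":-1},{"dx":0,"dy":0.005,"dz":0,"wx":0,"wy":0,"wz":0,"fingers":-1},{"dx":0,"dy":0.005,"dz":0,"wx":0,"wy":0,"wz":0,"fingers":-1}]'; python3 -m crank '[{"dx":0,"dy":-0.02,"dz":0,"wx":0,"wy":0,"wz":0,"fingers":-1},{"dx":0,"dy":-0.1,"dz":0,"wx":0,"wy":0,"wz":0,"fingers":-1},{"dx":0,"dy":-0.25,"dz":0,"wx":0,"wy":0,"wz":0,"fingers":-1},{"dx":0,"dy":-0.45,"dz":0,"wx":0,"wy":0,"wz":0,"fingers":-1},{"dx":0.1,"dy":-0.65,"dz":-0.1,"wx":0,"wy":0,"wz":0,"fingers":-1},{"dx":0.25,"dy":-0.8,"dz":-0.25,"wx":0,"wy":0,"wz":0,"fingers":-1},{"dx":0.4,"dy":-0.85,"dz":-0.4,"wx":0,"wy":0,"wz":0,"fingers":-1},{"dx":0.55,"dy":-0.85,"dz":-0.55,"wx":0,"wy":0,"wz":0,"fingers":-1},{"dx":0.7,"dy":-0.85,"dz":-0.7,"wx":0,"wy":0,"wz":0,"fingers":-1},{"dx":0.8,"dy":-0.85,"dz":-0.8,"wx":0,"wy":0,"wz":0,"fingers":-1},{"dx":0.8,"dy":-0.85,"dz":-0.8,"wx":0,"wy":0,"wz":0,"fingers":-1},{"dx":0.8,"dy":-0.85,"dz":-0.8,"wx":0,"wy":0,"wz":0,"fingers":-1}]'
python3 - <<'E'
from h import *
from station import env
a=env.get_image("side");b=env.get_image("top");cv2.imwrite("pics/s9.png",a);cv2.imwrite("pics/t9.png",b)
v=np.hstack([cv2.resize(a[180:340,140:380],(400,267)),cv2.resize(b[80:320,80:400],(400,300))[:267]])
s0=cv2.imread("pics/side0.png")
w=np.hstack([cv2.resize(i[255:345,230:310],(400,300),interpolation=cv2.INTER_CUBIC) for i in (s0,a)])
cv2.imwrite("pics/end.png",np.vstack([v,w])); print(env.get_obs()["joints"])
E
```

```text
t: 11.0
tool_pos: [0.5989, -0.2076, 0.2303]
tool_rot: [0.601, -0.372, 0.372, -0.601]
wrist_force: [-7.8, 1.5, 22.5]
width: 0.0
t: 12.2
tool_pos: [0.5266, -0.4227, 0.3979]
tool_rot: [-0.601, 0.372, -0.372, 0.601]
wrist_force: [0.4, 1.6, 0.5]
width: -0.0001
[ 0.67570889  0.48755486 -0.13509621  1.55386085  0.06933599  1.10488324
 -0.580878  ]
```

View pics/end.png

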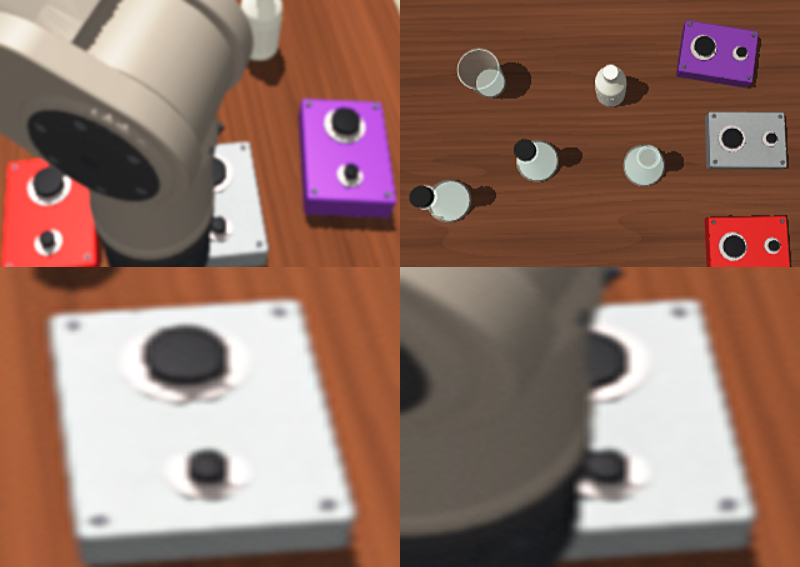

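Run:
```python
from station import env
print(env.hand_in())
```

```text
the job is handed in; nothing more can be done
None
```

I pointed at the open flask, then pressed the large button on the grey box down to its stop. I backed away and handed the job in at about 12.3 s; no verdict is reported.

- **Pointing:** The fingertips hovered about 20 mm over the open mouth at (0.556, -0.037), within about 2 mm of its measured centre. They held still there for about 4 s, some 0.2 m from the nearest stopper.
- **Button:** The force was about 3 N while it travelled. It then rose to 22 N with almost no further motion, at fingertip height 0.057 m. That matches the fully-down height of the button.
- **Final pictures:** The flasks, bottle and beaker show no visible change in the top view, and the wrist force is about zero, so the arm is touching nothing.
- **Not fully checked:** The arm hid part of the large button in the last side view, so the sign that it is fully down comes mainly from force and height. At 0.0608 m, about 2 mm into the stroke, the force read near zero. I took that as the button resting where it was left.

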